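# Forks back into their trays

## Robot

A 6-joint arm with a two-finger parallel gripper is mounted at the origin on the work surface. World frame = base frame: x ahead of the robot, y to its left, z up, the work surface at z = 0. Lengths are in mm, angles in rad, forces in N, time in s.
With the tool pointing down it reaches from about 325 to 775 mm from the base axis. Payload 5.5 kg.
Tool frame: the origin (TCP) lies midway between the tips of the shut fingers; the grasp point (between the pads) lies 19 mm behind it; x points along the fingers, y is the direction in which the jaws open and shut, and the axes are right-handed (so a half turn about x gives the same grasp; the last joint's range is limited). The gripper opens to 88 mm and grips with 3 to 60 N. Pads are 20 mm wide; open, the fingers measure 115 mm over their backs; the gripper's body (75 mm by 178 mm) begins 61 mm behind the grasp point.
Start: joints at [1.051, 0.091, 1.231, -0, 1.82, -0.057], TCP at [267.88, 536.896, 222.631] pointing down, gripper open.
Joint ranges: [-2.87, 2.87], [-0.86, 2.18], [0.17, 2.46], [-1.51, 4.65], [0.06, 2.69], [-2.65, 2.65]. Speed limits (rad/s): [2.57, 2.57, 3.01, 3.14, 3.14, 3.14].

## Interface

Orientations are given as a unit quaternion [x, y, z, w].
In Python, from plant import monitor, cams, robot gives the robot as it stands.
- The arm moves only by the tool move_arm, never from a script. Its argument "motion" is a list of rows, each an object with "delta_rot": the turn, a rotation vector about the tool's x, y, z in degrees, a list of three; "dp": the shift along the tool's x, y, z in mm, a list of three; "claw": the opening, from 0 (shut) to 1 (fully open). In form: [{"delta_rot": [wx, wy, wz], "dp": [x, y, z], "claw": claw}, ...]. A call has 1 to 5 rows; each row is the pose to reach, as a shift and turn from the pose commanded when the call began, along the tool's axes at that moment; what a row does not reach only later rows make up. A row lasts 1/10 s, in which the tool goes at most 50 mm and 8.59 degrees, less where a joint would pass 70% of its speed; a pose out of reach is approached as far as the arm can. A call with a gripper value outside its range is refused whole. The fingers move at their own pace and stop on an object; "force" is the grip in N (left out, the last holds). Time passes only in rows, so rows that repeat a pose let the fingers close. It gives the time, the measured TCP pose, the force and the opening at its end, in the units of the state.
- monitor.get_obs(): the state, without advancing time (a new reading comes with each control period).
- cams.capture(name): name is "scene" or "side" or "wrist"; returns a dict with "img" (400x640x3 uint8, red, green, blue), "range_z" (400x640 float32, mm along the optical axis (not along the pixel's ray), 0 where there is no reading), "fx", "fy", "cx", "cy" (pixels), "R" (3x3) and "t" (3): a world point X has camera coordinates R X + t; the wrist camera has in their place "tool_from_camera" (4x4, takes a point from camera to tool coordinates, whose origin is the TCP and whose axes are the tool frame's). Camera axes: x right, y down, z forward; pixel columns grow to the right and rows downward; lengths in mm; the calibration is good to about 2 mm. The wrist camera is an equidistant fisheye: a pixel r from the principal point sees the ray r / f radians off the axis. A picture is of the moment at which its call begins: read the wrist's pose just before it.
- robot.close_job(): hands the job in, once; it reports no verdict.
The state is a dict: "t": time; "joint_positions": joint angles; "joint_vel": joint speeds; "effort": joint torques, N m; "tool_pos": TCP position; "ee_rot": TCP orientation; "contact_force": force on the tool from outside, world axes, zero at the start; "wrist_torque": the same for the moment, N m; "width": finger opening in mm.
Only numpy, scipy, OpenCV 4.12 (cv2) and the standard library are available. Lean on these libraries where they do the work, as an engineer would, in place of code of your own. Each camera call takes 0.05 s, during which the arm holds its last target.

## Task

Put the three stainless forks away, each in the blue tray of its own size: the long fork in the long tray, the middle one in the middle tray and the short one in the short tray, set down (not dropped) so that it lies flat on the tray's floor, right way up, with its tines to either end. Leave the teaspoon, the wooden spoon, the clothespin and the salt pig where they are.

Things in the scene. Friction and masses are not known exactly. Their poses are not given: they have to be found in the camera images.
- long_fork: the long stainless fork, 190 mm long, lying flat with its tines curving up; loose, under 80 g. Origin: halfway along its length, on the plane it rests on; x points along it to the tines, z up. The handle is arched: at the origin it is 12 mm wide and 4.5 mm thick, its underside 7 mm and its top 12 mm above the resting plane. Handle end 16 mm wide, head 24 mm wide (from 44 mm to 95 mm along x). It balances within 10 mm of the origin
- middle_fork: the middle stainless fork, 160 mm long, lying flat with its tines curving up; loose, under 80 g. Origin: halfway along its length, on the plane it rests on; x points along it to the tines, z up. The handle is arched: at the origin it is 12 mm wide and 4.5 mm thick, its underside 7 mm and its top 12 mm above the resting plane. Handle end 16 mm wide, head 24 mm wide (from 37 mm to 80 mm along x). It balances within 10 mm of the origin
- short_fork: the short stainless fork, 130 mm long, lying flat with its tines curving up; loose, under 80 g. Origin: halfway along its length, on the plane it rests on; x points along it to the tines, z up. The handle is arched: at the origin it is 12 mm wide and 4.5 mm thick, its underside 7 mm and its top 12 mm above the resting plane. Handle end 16 mm wide, head 24 mm wide (from 30 mm to 65 mm along x). It balances within 10 mm of the origin
- long_tray: the long blue plastic tray, for the long fork, fixed to the worktop. Inside 214 mm (x) by 46 mm (y), walls 4 mm, rim 12 mm high, floor 3 mm above the worktop. Both long sides have no wall over the middle 64 mm, leaving room for fingers beside a fork's handle. Origin: centre of its underside on the worktop; x along its length, z up
- middle_tray: the middle blue plastic tray, for the middle fork, fixed to the worktop. Inside 184 mm (x) by 46 mm (y), walls 4 mm, rim 12 mm high, floor 3 mm above the worktop. Both long sides have no wall over the middle 64 mm, leaving room for fingers beside a fork's handle. Origin: centre of its underside on the worktop; x along its length, z up
- short_tray: the short blue plastic tray, for the short fork, fixed to the worktop. Inside 154 mm (x) by 46 mm (y), walls 4 mm, rim 12 mm high, floor 3 mm above the worktop. Both long sides have no wall over the middle 64 mm, leaving room for fingers beside a fork's handle. Origin: centre of its underside on the worktop; x along its length, z up
- teaspoon: a stainless teaspoon, 140 mm long, lying loose; round bowl instead of tines. Bystander. Origin: halfway along, on the worktop; x points along it to the bowl
- wooden_spoon: a dark wooden spoon, 190 mm long, handle 12 mm thick, bowl 44 mm wide, lying loose. Bystander. Origin: on the worktop, 105 mm from the handle's end; x points along it to the bowl
- clothespin: a yellow plastic clothespin, 74 mm long, 10 mm wide, 13 mm high, lying loose. Bystander. Origin: centre of its underside; x along it
- salt_pig: a white ceramic salt pig (round pot with a slanting mouth), 92 mm in diameter and 100 mm high, standing loose on the worktop to the robot's right (beyond y = -0.47). Bystander. Origin: centre of its underside, z up
There are look-alikes about, which are no part of the job. What is shaped like the short_tray but white is not meant. Leave any green look-alike of the short_fork alone.

How it is judged:
By the outcome, as a careful person would: the job done as asked, in the order asked, and still so for the second after the job is handed in, with the robot touching nothing.
It also fails if it takes over 80 s, if anything falls off the work surface, if the arm or the gripper's body presses on something with over 40 N, if the wrist force passes 120 N, or if a joint passes its speed limit or range.

## Working session

There is one attempt and no reset: what is moved stays moved. The work goes in short steps, Python scripts to look and compute and a tool call to move; the robot and the scene stay as the last step left them, time stands still between calls to the robot, and variables do not carry over. Pictures are saved under pics/ and viewed, and the job is handed in when it is done.

Besides the shell and the picture viewer there is one more tool, called in YAML: its name, and indented under it one key for each argument. move_arm: Moves the arm, as the interface text tells. Its arguments: {"type":"object","properties":{"motion":{"type":"array"},"force":{"type":"number"}},"required":["motion"]}

```bash
ls; mkdir -p pics; python3 - <<'E'
from plant import monitor,cams,robot
import cv2,numpy as np
print(monitor.get_obs())
for n in ["scene","side","wrist"]:
    c=cams.capture(n); cv2.imwrite(f"pics/{n}0.png",c["img"][:,:,::-1]); np.savez(f"pics/{n}0.npz",**c)
    print(n,{k:v for k,v in c.items() if k not in("img","range_z")})
E
```

```text
pics
{'t': 0.0, 'joint_positions': array([ 1.05129752e+00,  9.18663750e-02,  1.23188285e+00,  1.52191267e-05,
        1.81978372e+00, -5.67068178e-02]), 'joint_vel': array([-6.09252278e-04, -1.97215058e-05,  9.45992750e-04,  8.59047799e-04,
       -1.11007149e-03,  1.58292094e-04]), 'effort': array([ 5.55398437e-04, -4.46459377e+01, -4.06438029e+01,  6.96841744e-02,
        2.94031925e-02, -1.56670499e-04]), 'tool_pos': array([267.72415651, 536.63122097, 221.50408958]), 'ee_rot': array([ 0.16150781,  0.68846029, -0.1628203 ,  0.68806046]), 'contact_force': array([ 0.62908163,  0.29651192, -0.39867613]), 'wrist_torque': array([ 0.00264701, -0.01093074, -0.02303083]), 'width': 87.70480566914371}
scene {'fx': 430.04103605022226, 'fy': 430.04103605022226, 'cx': 318.83994521431515, 'cy': 205.28277535813547, 'R': array([[-0.78185934,  0.62344387,  0.00370235],
       [ 0.35837642,  0.45428237, -0.81559418],
       [-0.51015911, -0.6363531 , -0.5786125 ]]), 't': array([ 547.71943299, -106.75248944, 1463.74515931])}
side {'fx': 378.17636804935506, 'fy': 378.17636804935506, 'cx': 315.1314705505317, 'cy': 203.16702408477568, 'R': array([[-0.75420157, -0.65656584,  0.01006425],
       [-0.51812616,  0.58561952, -0.62337393],
       [ 0.40339221, -0.47536415, -0.7818591 ]]), 't': array([380.91786807, 405.64651624, 784.630967  ])}
wrist {'fx': 309.70691628693146, 'fy': 309.70691628693146, 'cx': 315.9624953259754, 'cy': 195.3835350216792, 'tool_from_camera': array([[ 1.67680081e-05, -2.52028390e-01,  9.67719841e-01,
        -1.60698971e+02],
       [ 9.99999844e-01, -5.35953280e-04, -1.56908478e-04,
        -1.75367324e+00],
       [ 5.58198014e-04,  9.67719693e-01,  2.52028341e-01,
        -6.94845678e+01],
       [ 0.00000000e+00,  0.00000000e+00,  0.00000000e+00,
         1.00000000e+00]])}
```

View pics/scene0.png

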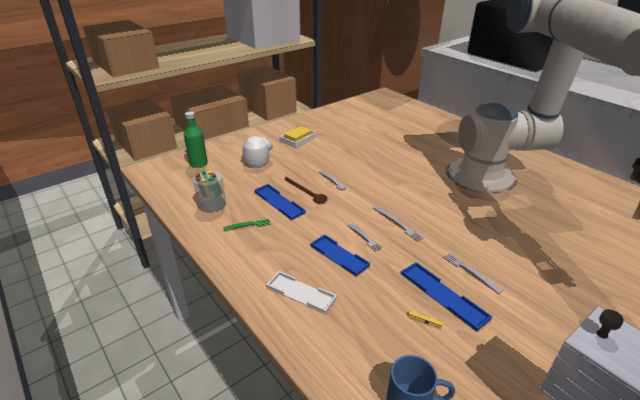

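View pics/side0.png

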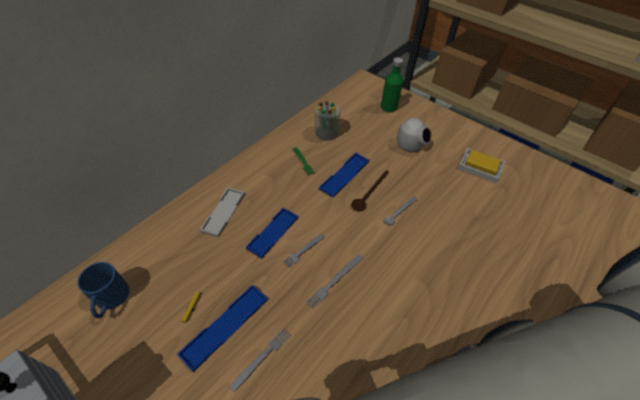

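View pics/wrist0.png

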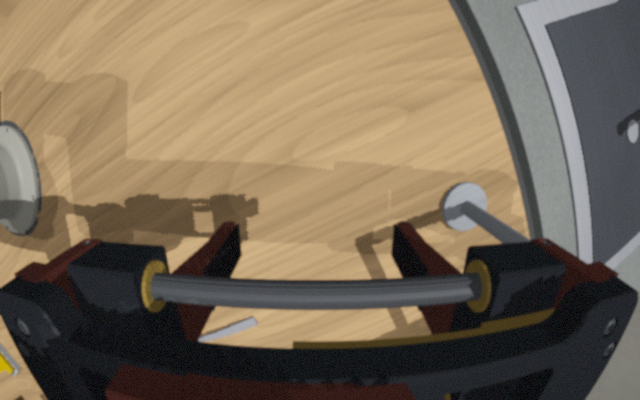

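Scene view: blue trays at (280,201), (340,254), (445,294); a white tray at (300,291) is the decoy. Steel forks are at (363,236), (396,222), (472,272), the green fork at (247,225), and the teaspoon at (333,180). Next I measure each one in both views.

```bash
cat > h.py <<'E'
import numpy as np,cv2
def load(n): return dict(np.load(f"pics/{n}.npz"))
def cast(c,uv,z):
    uv=np.asarray(uv,float).reshape(-1,2)
    d=np.c_[(uv[:,0]-c["cx"])/c["fx"],(uv[:,1]-c["cy"])/c["fy"],np.ones(len(uv))]@c["R"]
    o=-c["R"].T@c["t"]; s=(z-o[2])/d[:,2]
    return o+d*s[:,None]
def proj(c,X):
    p=np.asarray(X,float).reshape(-1,3)@c["R"].T+c["t"]
    return np.c_[p[:,0]/p[:,2]*c["fx"]+c["cx"],p[:,1]/p[:,2]*c["fy"]+c["cy"]]
E
python3 - <<'E'
from h import *
for n in ["scene0","side0"]:
    c=load(n); hsv=cv2.cvtColor(c["img"],cv2.COLOR_RGB2HSV)
    H,S,V=cv2.split(hsv)
    blue=((H>105)&(H<130)&(S>170)&(V>50)).astype(np.uint8)
    grey=((S<60)&(V>70)).astype(np.uint8)
    if n=="side0": grey=((S<70)&(V>95)).astype(np.uint8)
    for nm,m,z in(("blue",blue,8),("grey",grey,6)):
        k,l,st,ce=cv2.connectedComponentsWithStats(m,connectivity=8)
        for i in range(1,k):
            if 40<st[i,4]<3000:
                ys,xs=np.where(l==i); P=cast(c,np.c_[xs,ys],z)[:,:2].astype(np.float32)
                r=cv2.minAreaRect(P)
                if np.linalg.norm(r[0])<900 : print(n,nm,ce[i].round(),st[i,4],np.round(r[0]),np.round(r[1]),round(r[2],1))
E
```

```text
scene0 blue [280. 201.] 640 [ 632. -283.] [ 56. 195.] 2.2
scene0 blue [340. 255.] 887 [647.  16.] [ 58. 164.] 6.7
scene0 blue [447. 296.] 1711 [545. 272.] [224.  58.] 89.4
scene0 grey [298. 140.] 210 [ 323. -606.] [150. 116.] 11.1
scene0 grey [256. 151.] 739 [ 514. -603.] [239. 109.] 51.8
scene0 grey [333. 180.] 121 [ 422. -279.] [136.  27.] 83.0
scene0 grey [400. 224.] 278 [427.  12.] [189.  27.] 86.4
scene0 grey [365. 237.] 205 [545.  -0.] [131.  25.] 85.3
scene0 grey [473. 272.] 368 [430. 272.] [162.  27.] 89.3
scene0 grey [302. 292.] 1350 [801.  57.] [ 63. 168.] 21.9
side0 blue [344. 175.] 715 [ 631. -282.] [ 49. 189.] 2.6
side0 blue [271. 233.] 890 [645.  17.] [ 51. 159.] 6.4
side0 blue [222. 328.] 2115 [543. 273.] [218.  53.] 89.4
side0 grey [412. 129.] 445 [ 588. -601.] [ 83. 131.] 17.6
side0 grey [481. 165.] 211 [ 333. -612.] [125.  93.] 11.2
side0 grey [222. 211.] 849 [803.  57.] [ 61. 166.] 21.9
side0 grey [397. 212.] 129 [ 424. -280.] [123.  22.] 82.1
side0 grey [302. 249.] 131 [546.  -5.] [119.  24.] 88.7
side0 grey [332. 281.] 324 [423.  13.] [189.  24.] 85.4
side0 grey [637. 269.] 57 [-134. -520.] [18. 43.] 12.8
side0 grey [256. 362.] 412 [429. 272.] [162.  23.] 88.1
```

```bash
python3 - <<'E'
from h import *
from scipy.spatial.transform import Rotation as Rr
R=Rr.from_quat([ 0.16150781,  0.68846029, -0.1628203 ,  0.68806046]).as_matrix(); print(R.round(3))
for n in ["scene0","side0"]:
    c=load(n); print(n,"cam",(-c["R"].T@c["t"]).round())
    hsv=cv2.cvtColor(c["img"],cv2.COLOR_RGB2HSV); H,S,V=cv2.split(hsv)
    grey=((S<60)&(V>70)).astype(np.uint8) if n=="scene0" else ((S<75)&(V>90)).astype(np.uint8)
    k,l,st,ce=cv2.connectedComponentsWithStats(grey,connectivity=8)
    pts={"scene0":{"long":(400,224),"mid":(473,272),"short":(365,237)},"side0":{"long":(332,281),"mid":(256,362),"short":(302,249)}}[n]
    for nm,p in pts.items():
        i=[i for i in range(1,k) if np.linalg.norm(ce[i]-p)<6 and st[i,4]>60][0]
        ys,xs=np.where(l==i);P=cast(c,np.c_[xs,ys],8)[:,:2]
        m=P.mean(0);w,v=np.linalg.eigh(np.cov((P-m).T));a=v[:,1]*np.sign(v[1,1])
        s=(P-m)@a; q=(P-m)@np.array([-a[1],a[0]])
        mid=m+a*(s.max()+s.min())/2
        lo=q[s<s.min()+35].std();hi=q[s>s.max()-35].std()
        print(nm,"mid",mid.round(1),"len",(s.max()-s.min()).round(),"yaw",np.degrees(np.arctan2(a[1],a[0])).round(1),"widths std -y,+y",lo.round(1),hi.round(1),"depth z",)
# crops
c=load("scene0")["img"]; d=load("side0")["img"]
a=cv2.resize(c[160:300,310:510],None,fx=4,fy=4,interpolation=cv2.INTER_CUBIC)[:,:,::-1]
b=cv2.resize(d[220:395,220:380],None,fx=3.4,fy=3.4,interpolation=cv2.INTER_CUBIC)[:,:,::-1]
cv2.imwrite("pics/c1.png",a);cv2.imwrite("pics/c2.png",b)
E
```

```text
[[-0.001  0.446  0.895]
 [-0.002  0.895 -0.446]
 [-1.    -0.002 -0.   ]]
scene0 cam [1213.  638.  758.]
long mid [427.   13.9] len 189.0 yaw 85.8 widths std -y,+y 5.5 7.5 depth z
mid mid [430.6 272.5] len 162.0 yaw 89.2 widths std -y,+y 7.5 5.5 depth z
short mid [544.6   1.7] len 130.0 yaw 83.6 widths std -y,+y 5.4 7.2 depth z
side0 cam [181. 386. 863.]
long mid [425.5  13.4] len 189.0 yaw 86.9 widths std -y,+y 4.8 7.2 depth z
mid mid [428.9 272.6] len 162.0 yaw 88.3 widths std -y,+y 7.1 4.7 depth z
short mid [544.2   0.7] len 129.0 yaw 85.6 widths std -y,+y 4.2 7.7 depth z
```

View pics/c1.png

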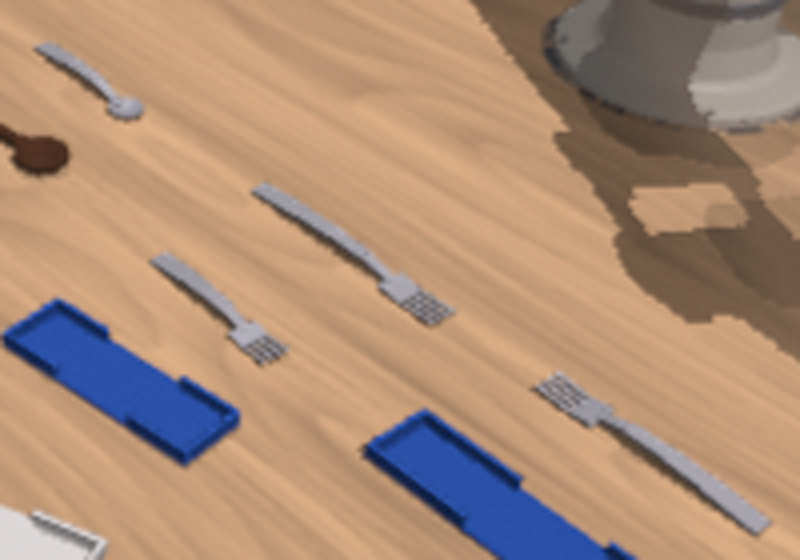

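View pics/c2.png

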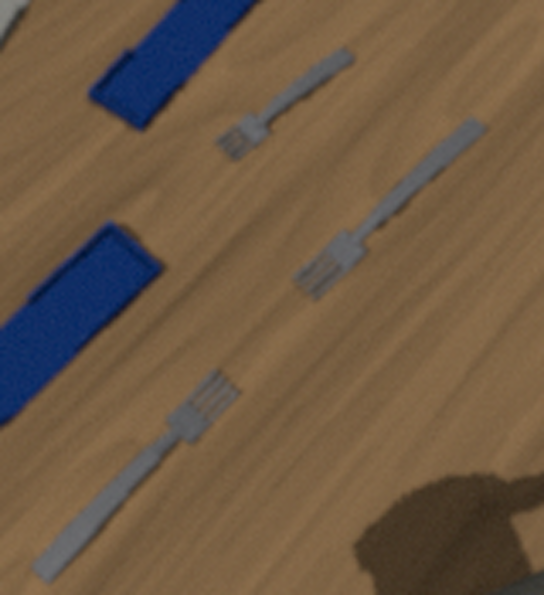

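Candidates, by pixel in the scene view:
- **Long fork:** steel fork at (396,222), 189 mm, tines towards +y.
- **Middle fork:** steel fork at (472,272), 162 mm, tines towards -y.
- **Short fork:** steel fork at (363,236), 130 mm, tines towards +y.
- **Not meant:** green fork (247,225), white tray (300,291) and the round-bowled teaspoon (333,180).
- **Blue trays (outer length):** long (445,294) at 222 mm, middle (280,201) at 192 mm, short (340,254) at 162 mm.

The enlarged crops confirm this. I'll start with the long fork.

```bash
cat > go.py <<'E'
# usage: go.py x y z jawyaw : prints dp and rot in the tool axes
import sys,numpy as np
from plant import monitor
from scipy.spatial.transform import Rotation as Rr
o=monitor.get_obs(); R=Rr.from_quat(o["ee_rot"]); p=o["tool_pos"]
x,y,z,a=map(float,sys.argv[1:5]); a=np.radians(a)
T=np.c_[[0,0,-1],[np.cos(a),np.sin(a),0],[np.sin(a),-np.cos(a),0]]
print("pos",p.round(1),"t",round(o["t"],2),"w",round(o["width"],1),"F",o["contact_force"].round(1),"j",o["joint_positions"].round(2))
print("dp",R.inv().apply(np.array([x,y,z])-p).round(1),"rot",np.degrees((R.inv()*Rr.from_matrix(T)).as_rotvec()).round(1))
E
python3 go.py 426 13.6 80 -3.5
```

```text
pos [267.8 536.7 221.8] t 0.15 w 87.3 F [-0.3 -0.1  0.1] j [ 1.05  0.09  1.23 -0.    1.82 -0.06]
dp [ 142.3 -397.2  375.1] rot [67.   0.   0.1]
```

move_arm:
  motion:
    - {"delta_rot": [67,0,0],"dp": [140,-398,375],"claw": 0.6}
    - {"delta_rot": [67,0,0],"dp": [140,-398,375],"claw": 0.6}
    - {"delta_rot": [67,0,0],"dp": [140,-398,375],"claw": 0.6}
    - {"delta_rot": [67,0,0],"dp": [140,-398,375],"claw": 0.6}
    - {"delta_rot": [67,0,0],"dp": [140,-398,375],"claw": 0.6}
  force: 25

```text
t: 0.65
tool_pos: [337.8, 303.2, 159.8]
ee_rot: [0.405, 0.58, -0.405, 0.58]
contact_force: [1.0, -0.8, 0.4]
width: 53.5
```

```bash
python3 go.py 426 13.6 80 -3.5
```

```text
pos [337.8 303.2 159.8] t 0.65 w 53.5 F [ 1.  -0.8  0.4] j [ 0.66 -0.31  1.72 -0.    1.74  0.3 ]
dp [ 79.9 -17.2 302.2] rot [23.7  0.   0. ]
```

move_arm:
  motion:
    - {"delta_rot": [24,0,0],"dp": [80,-17,302],"claw": 0.6}
    - {"delta_rot": [24,0,0],"dp": [80,-17,302],"claw": 0.6}
    - {"delta_rot": [24,0,0],"dp": [80,-17,302],"claw": 0.6}
    - {"delta_rot": [24,0,0],"dp": [80,-17,302],"claw": 0.6}
    - {"delta_rot": [24,0,0],"dp": [80,-17,302],"claw": 0.6}

```text
t: 1.15
tool_pos: [409.7, 72.4, 96.2]
ee_rot: [0.515, 0.484, -0.515, 0.485]
contact_force: [0.7, 0.3, 0.9]
width: 52.9
```

```bash
python3 go.py 426 13.6 60 -3.5
```

```text
pos [409.7  72.4  96.2] t 1.15 w 52.9 F [0.7 0.3 0.9] j [ 0.09 -0.41  1.91  0.    1.65  0.15]
dp [36.2 19.9 57.7] rot [ 0. -0. -0.]
```

move_arm:
  motion:
    - {"delta_rot": [0,0,0],"dp": [36,20,58],"claw": 0.6}
    - {"delta_rot": [0,0,0],"dp": [36,20,58],"claw": 0.6}
    - {"delta_rot": [0,0,0],"dp": [36,20,58],"claw": 0.6}
    - {"delta_rot": [0,0,0],"dp": [36,20,58],"claw": 0.6}

```text
t: 1.55
tool_pos: [425.8, 15.2, 60.7]
ee_rot: [-0.515, -0.485, 0.515, -0.484]
contact_force: [-0.1, 0.5, 0.5]
width: 53.0
```

```bash
python3 go.py 426 13.6 60 -3.5
python3 - <<'E'
from plant import cams
import cv2
c=cams.capture("wrist"); cv2.imwrite("pics/w1.png",c["img"][:,:,::-1])
E
```

```text
pos [425.8  15.2  60.7] t 1.55 w 53.0 F [-0.1  0.5  0.5] j [-0.04 -0.37  1.93  0.    1.58  0.02]
dp [0.6 0.3 1.6] rot [-0.1 -0.   0. ]
```

View pics/w1.png

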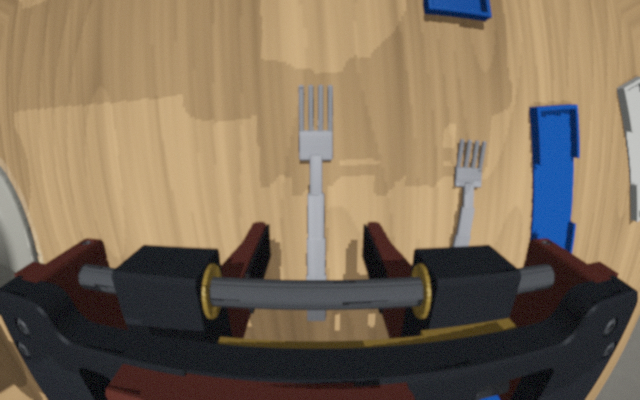

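Wrist view: the long fork (tines at 316,90, handle down to 316,315) is centred between the open fingers. I'll descend now.

move_arm:
  motion:
    - {"delta_rot": [0,0,0],"dp": [25,0,1],"claw": 0.6}
    - {"delta_rot": [0,0,0],"dp": [40,0,1],"claw": 0.6}
    - {"delta_rot": [0,0,0],"dp": [50,0,1],"claw": 0.6}
    - {"delta_rot": [0,0,0],"dp": [55,0,1],"claw": 0.6}
    - {"delta_rot": [0,0,0],"dp": [55,0,1],"claw": 0.6}

```text
t: 2.1
tool_pos: [425.6, 14.5, 5.3]
ee_rot: [-0.515, -0.485, 0.515, -0.484]
contact_force: [1.0, -0.1, 0.4]
width: 52.6
```

```bash
python3 go.py 426 13.6 4 -3.5
```

```text
pos [425.6  14.5   5.3] t 2.1 w 52.6 F [ 1.  -0.1  0.4] j [-0.05 -0.33  2.01  0.    1.47  0.01]
dp [1.3 0.4 0.9] rot [ 0.1 -0.   0.1]
```

move_arm:
  motion:
    - {"delta_rot": [0,0,0],"dp": [1,0,0],"claw": 0.3}
    - {"delta_rot": [0,0,0],"dp": [1,0,0],"claw": 0.0}
    - {"delta_rot": [0,0,0],"dp": [1,0,0],"claw": 0.0}
    - {"delta_rot": [0,0,0],"dp": [1,0,0],"claw": 0.0}
    - {"delta_rot": [0,0,0],"dp": [1,0,0],"claw": 0.0}
  force: 25

```text
t: 2.6
tool_pos: [426.1, 14.1, 4.9]
ee_rot: [0.515, 0.484, -0.515, 0.485]
contact_force: [-1.1, 0.8, -0.9]
width: 16.1
```

```bash
python3 go.py 426 13.6 60 -3.5
```

```text
pos [426.1  14.1   4.9] t 2.6 w 16.1 F [-1.1  0.8 -0.9] j [-0.05 -0.33  2.01 -0.    1.46  0.01]
dp [-55.1  -0.1   0.5] rot [ 0. -0. -0.]
```

move_arm:
  motion:
    - {"delta_rot": [0,0,0],"dp": [0,0,0],"claw": 0.0}
    - {"delta_rot": [0,0,0],"dp": [0,0,0],"claw": 0.0}
    - {"delta_rot": [0,0,0],"dp": [0,0,0],"claw": 0.0}
  force: 25

```text
t: 2.9
tool_pos: [426.1, 14.1, 4.8]
ee_rot: [0.515, 0.484, -0.515, 0.485]
contact_force: [-0.6, -0.7, 1.3]
width: 11.3
```

Width is 11.3 mm, which matches the 12 mm handle. I'll lift it.

move_arm:
  motion:
    - {"delta_rot": [0,0,0],"dp": [-20,0,0],"claw": 0.0}
    - {"delta_rot": [0,0,0],"dp": [-50,0,0],"claw": 0.0}
    - {"delta_rot": [0,0,0],"dp": [-55,0,0],"claw": 0.0}
    - {"delta_rot": [0,0,0],"dp": [-55,0,0],"claw": 0.0}

```text
t: 3.3
tool_pos: [426.7, 14.1, 60.4]
ee_rot: [0.516, 0.484, -0.514, 0.485]
contact_force: [-0.3, -0.1, -0.8]
width: 11.4
```

```bash
python3 go.py 544 272.5 60 -0.6
python3 - <<'E'
from plant import cams
import cv2,numpy as np
c=cams.capture("wrist"); d=cams.capture("side"); s=cams.capture("scene")
a=cv2.resize(d["img"][180:380,180:480],(640,427)); b=cv2.resize(s["img"][140:320,300:520],(640,524))
cv2.imwrite("pics/w2.png",c["img"][:,:,::-1]);cv2.imwrite("pics/d2.png",a[:,:,::-1]);cv2.imwrite("pics/s2.png",b[:,:,::-1])
E
```

```text
pos [426.7  14.1  60.4] t 3.3 w 11.4 F [-0.3 -0.1 -0.8] j [-0.05 -0.37  1.94  0.    1.57  0.01]
dp [   0.7  101.4 -265. ] rot [-2.9  0.  -0.1]
```

View pics/w2.png

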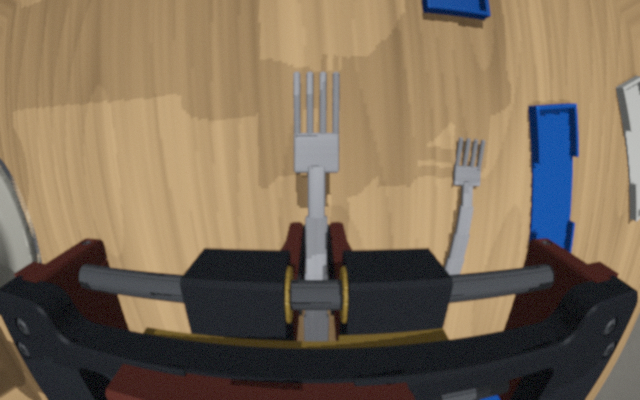

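View pics/s2.png

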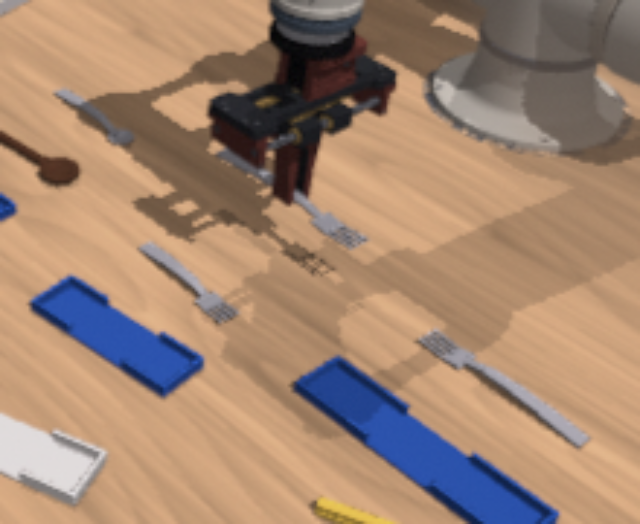

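The fork hangs level in the grip, with tines up at (316,80) in the wrist view. I'll carry it to the long tray.

move_arm:
  motion:
    - {"delta_rot": [-3,0,0],"dp": [0,101,-265],"claw": 0.0}
    - {"delta_rot": [-3,0,0],"dp": [0,101,-265],"claw": 0.0}
    - {"delta_rot": [-3,0,0],"dp": [0,101,-265],"claw": 0.0}
    - {"delta_rot": [-3,0,0],"dp": [0,101,-265],"claw": 0.0}
    - {"delta_rot": [-3,0,0],"dp": [0,101,-265],"claw": 0.0}

```text
t: 3.95
tool_pos: [528.8, 243.6, 57.7]
ee_rot: [-0.501, -0.498, 0.503, -0.498]
contact_force: [1.0, -0.8, -0.3]
width: 11.6
```

```bash
python3 go.py 544 272.5 40 -0.6
```

```text
pos [528.8 243.6  57.7] t 3.95 w 11.6 F [ 1.  -0.8 -0.3] j [ 0.37  0.08  1.54 -0.    1.53  0.38]
dp [ 17.6  15.  -29. ] rot [0.1 0.1 0.1]
```

move_arm:
  motion:
    - {"delta_rot": [0,0,0],"dp": [10,15,-29],"claw": 0.0}
    - {"delta_rot": [0,0,0],"dp": [18,15,-29],"claw": 0.0}
    - {"delta_rot": [0,0,0],"dp": [18,15,-29],"claw": 0.0}
    - {"delta_rot": [0,0,0],"dp": [18,15,-29],"claw": 0.0}

```text
t: 4.35
tool_pos: [543.4, 269.5, 40.5]
ee_rot: [-0.501, -0.498, 0.503, -0.497]
contact_force: [0.8, 0.3, 0.3]
width: 12.3
```

```bash
python3 go.py 544 272.5 8 -0.6
python3 - <<'E'
from plant import cams
import cv2,numpy as np
c=cams.capture("wrist"); s=cams.capture("scene")
b=cv2.resize(s["img"][180:350,360:540],(640,604))
cv2.imwrite("pics/w3.png",c["img"][:,:,::-1]);cv2.imwrite("pics/s3.png",b[:600,:,::-1])
E
```

```text
pos [543.4 269.5  40.5] t 4.35 w 12.3 F [0.8 0.3 0.3] j [ 0.4   0.15  1.49 -0.    1.5   0.41]
dp [32.5  0.6 -3. ] rot [0.1 0.1 0.1]
```

View pics/w3.png

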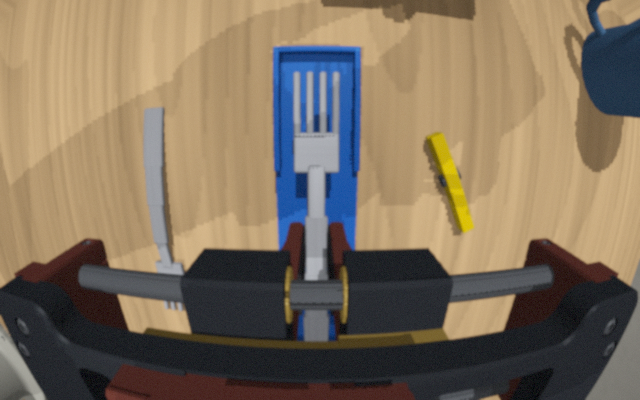

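View pics/s3.png

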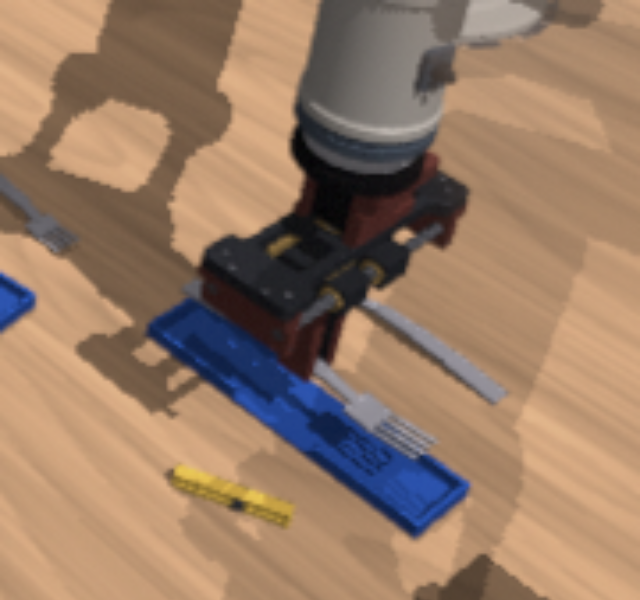

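The fork is lined up over the tray: tines at (316,80) inside the rim from (275,47) to (360,47). I'll set it down gently.

move_arm:
  motion:
    - {"delta_rot": [0,0,0],"dp": [12,0,-2],"claw": 0.0}
    - {"delta_rot": [0,0,0],"dp": [22,0,-2],"claw": 0.0}
    - {"delta_rot": [0,0,0],"dp": [29,0,-2],"claw": 0.0}
    - {"delta_rot": [0,0,0],"dp": [31,0,-2],"claw": 0.0}
    - {"delta_rot": [0,0,0],"dp": [32,0,-2],"claw": 0.0}

```text
t: 4.95
tool_pos: [544.0, 272.6, 9.0]
ee_rot: [-0.502, -0.498, 0.502, -0.498]
contact_force: [-0.0, 0.4, -0.9]
width: 11.6
```

```bash
python3 go.py 544 272.5 8 -0.6
```

```text
pos [544.  272.6   9. ] t 4.95 w 11.6 F [-0.   0.4 -0.9] j [ 0.41  0.18  1.52 -0.    1.45  0.42]
dp [ 1.  -0.   0.1] rot [0.1 0.  0.1]
```

move_arm:
  motion:
    - {"delta_rot": [0,0,0],"dp": [1,0,0],"claw": 0.0}
    - {"delta_rot": [0,0,0],"dp": [1,0,0],"claw": 0.0}

```text
t: 5.15
tool_pos: [544.5, 272.9, 8.9]
ee_rot: [0.502, 0.498, -0.502, 0.498]
contact_force: [-0.6, 0.0, -0.2]
width: 11.6
```

move_arm:
  motion:
    - {"delta_rot": [0,0,0],"dp": [0,0,0],"claw": 0.2}
    - {"delta_rot": [0,0,0],"dp": [0,0,0],"claw": 0.4}
    - {"delta_rot": [0,0,0],"dp": [0,0,0],"claw": 0.4}
    - {"delta_rot": [0,0,0],"dp": [0,0,0],"claw": 0.4}
    - {"delta_rot": [0,0,0],"dp": [0,0,0],"claw": 0.4}

```text
t: 5.65
tool_pos: [544.4, 272.8, 8.8]
ee_rot: [0.502, 0.498, -0.502, 0.498]
contact_force: [-0.6, -0.5, 0.4]
width: 35.2
```

move_arm:
  motion:
    - {"delta_rot": [0,0,0],"dp": [-15,0,0],"claw": 0.4}
    - {"delta_rot": [0,0,0],"dp": [-50,0,0],"claw": 0.6}
    - {"delta_rot": [0,0,0],"dp": [-62,0,0],"claw": 0.6}
    - {"delta_rot": [0,0,0],"dp": [-62,0,0],"claw": 0.6}

```text
t: 6.05
tool_pos: [546.2, 273.6, 74.6]
ee_rot: [0.504, 0.497, -0.5, 0.499]
contact_force: [-0.8, -0.5, 0.2]
width: 52.0
```

```bash
python3 go.py 430 272.5 60 -1.3
python3 - <<'E'
from plant import cams
import cv2,numpy as np
c=cams.capture("wrist"); cv2.imwrite("pics/w4.png",c["img"][:,:,::-1])
E
```

```text
pos [546.2 273.6  74.6] t 6.05 w 52.0 F [-0.8 -0.5  0.2] j [ 0.41  0.13  1.45 -0.    1.55  0.42]
dp [  13.9 -116.2    2.1] rot [ 0.8 -0.2 -0.3]
```

View pics/w4.png

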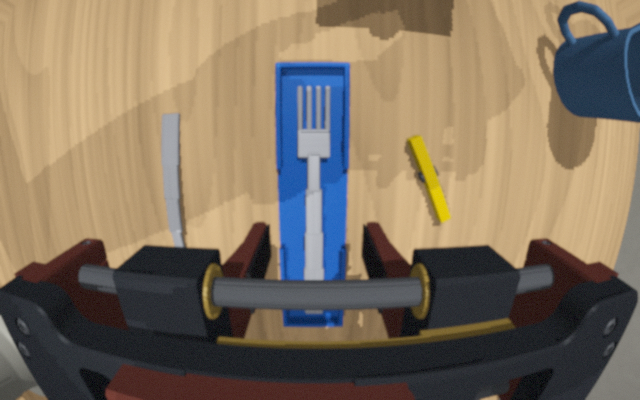

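The long fork lies in its tray, tines at (314,90), handle end at (314,310). Next is the middle fork.

move_arm:
  motion:
    - {"delta_rot": [0.8,-0.2,-0.3],"dp": [5,-116,2],"claw": 0.6}
    - {"delta_rot": [0.8,-0.2,-0.3],"dp": [14,-116,2],"claw": 0.6}
    - {"delta_rot": [0.8,-0.2,-0.3],"dp": [14,-116,2],"claw": 0.6}
    - {"delta_rot": [0.8,-0.2,-0.3],"dp": [14,-116,2],"claw": 0.6}
    - {"delta_rot": [0.8,-0.2,-0.3],"dp": [14,-116,2],"claw": 0.6}

```text
t: 6.6
tool_pos: [428.4, 271.6, 56.0]
ee_rot: [-0.503, -0.495, 0.508, -0.494]
contact_force: [1.2, 0.4, 0.7]
width: 52.8
```

```bash
python3 go.py 430 272.5 4.5 -1.3
python3 - <<'E'
from plant import cams
import cv2,numpy as np
c=cams.capture("wrist"); cv2.imwrite("pics/w5.png",c["img"][:,:,::-1])
E
```

```text
pos [428.4 271.6  56. ] t 6.6 w 52.8 F [1.2 0.4 0.7] j [ 0.5  -0.12  1.74 -0.    1.53  0.52]
dp [51.5  1.9 -1.1] rot [0.  0.2 0.3]
```

View pics/w5.png

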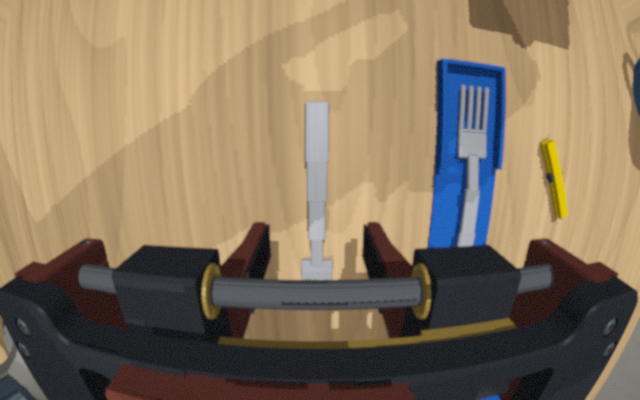

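The middle fork (handle end at 316,102, head at 316,268) is centred between the fingers. I'll descend and grip.

move_arm:
  motion:
    - {"delta_rot": [0,0,0.2],"dp": [25,2,-1],"claw": 0.6}
    - {"delta_rot": [0,0,0.2],"dp": [40,2,-1],"claw": 0.6}
    - {"delta_rot": [0,0,0.2],"dp": [48,2,-1],"claw": 0.6}
    - {"delta_rot": [0,0,0.2],"dp": [51,2,-1],"claw": 0.6}
    - {"delta_rot": [0,0,0.2],"dp": [51,2,-1],"claw": 0.6}

```text
t: 7.15
tool_pos: [430.2, 272.4, 5.4]
ee_rot: [-0.504, -0.494, 0.507, -0.495]
contact_force: [-0.4, 0.3, 0.7]
width: 52.9
```

```bash
python3 go.py 430 272.5 4.5 -1.3
```

```text
pos [430.2 272.4   5.4] t 7.15 w 52.9 F [-0.4  0.3  0.7] j [ 0.5  -0.08  1.79 -0.    1.43  0.52]
dp [ 0.9 -0.2 -0.1] rot [-0.   0.2  0.1]
```

move_arm:
  motion:
    - {"delta_rot": [0,0,0],"dp": [1,0,0],"claw": 0.3}
    - {"delta_rot": [0,0,0],"dp": [1,0,0],"claw": 0.0}
    - {"delta_rot": [0,0,0],"dp": [1,0,0],"claw": 0.0}
    - {"delta_rot": [0,0,0],"dp": [1,0,0],"claw": 0.0}
    - {"delta_rot": [0,0,0],"dp": [1,0,0],"claw": 0.0}
  force: 25

```text
t: 7.65
tool_pos: [430.2, 272.6, 5.0]
ee_rot: [-0.504, -0.494, 0.507, -0.495]
contact_force: [0.2, 0.1, 0.0]
width: 16.1
```

move_arm:
  motion:
    - {"delta_rot": [0,0,0],"dp": [0,0,0],"claw": 0.0}
    - {"delta_rot": [0,0,0],"dp": [0,0,0],"claw": 0.0}
    - {"delta_rot": [0,0,0],"dp": [0,0,0],"claw": 0.0}

```text
t: 7.95
tool_pos: [430.2, 272.6, 4.9]
ee_rot: [-0.504, -0.494, 0.507, -0.495]
contact_force: [0.5, 0.5, 0.5]
width: 11.8
```

move_arm:
  motion:
    - {"delta_rot": [0,0,0],"dp": [-20,0,0],"claw": 0.0}
    - {"delta_rot": [0,0,0],"dp": [-50,0,0],"claw": 0.0}
    - {"delta_rot": [0,0,0],"dp": [-75,0,0],"claw": 0.0}
    - {"delta_rot": [0,0,0],"dp": [-75,0,0],"claw": 0.0}

```text
t: 8.35
tool_pos: [432.1, 273.8, 83.8]
ee_rot: [0.507, 0.493, -0.505, 0.495]
contact_force: [0.4, 0.1, -0.5]
width: 11.6
```

```bash
python3 go.py 631.5 -282.5 80 2.4
python3 - <<'E'
from plant import cams
import cv2,numpy as np
c=cams.capture("wrist"); s=cams.capture("scene")
cv2.imwrite("pics/w6.png",c["img"][:,:,::-1]);b=cv2.resize(s["img"][140:320,360:560],(640,576));cv2.imwrite("pics/s6.png",b[:,:,::-1])
E
```

```text
pos [432.1 273.8  83.8] t 8.35 w 11.6 F [ 0.4  0.1 -0.5] j [ 0.5  -0.13  1.7  -0.    1.57  0.52]
dp [  4.7 211.9 551.7] rot [-3.7  0.  -0.2]
```

View pics/s6.png

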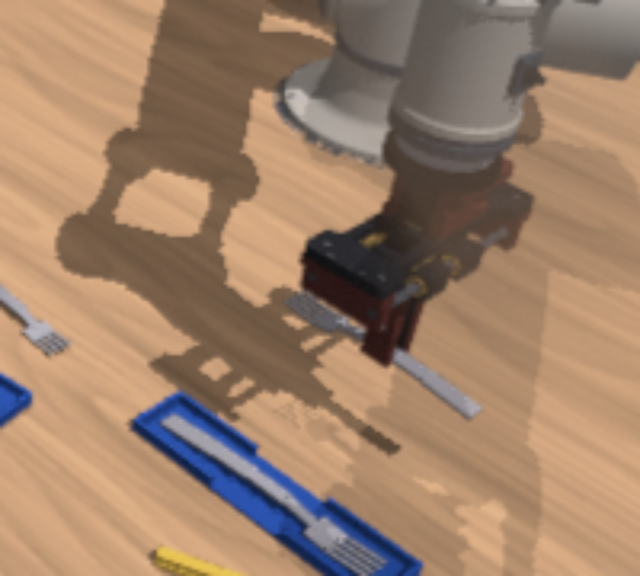

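View pics/w6.png

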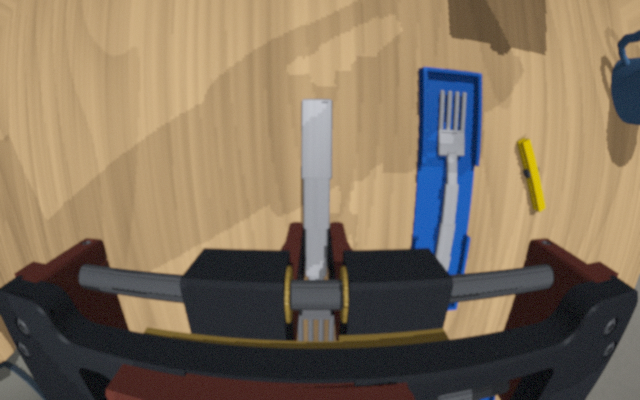

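The middle fork is held level, and the long fork is visible flat in its tray. I'll carry the middle fork to the middle tray.

move_arm:
  motion:
    - {"delta_rot": [-4,0,0],"dp": [0,212,552],"claw": 0.0}
    - {"delta_rot": [-4,0,0],"dp": [0,212,552],"claw": 0.0}
    - {"delta_rot": [-4,0,0],"dp": [0,212,552],"claw": 0.0}
    - {"delta_rot": [-4,0,0],"dp": [0,212,552],"claw": 0.0}
    - {"delta_rot": [-4,0,0],"dp": [0,212,552],"claw": 0.0}

```text
t: 8.95
tool_pos: [513.8, 35.6, 78.0]
ee_rot: [0.486, 0.512, -0.49, 0.511]
contact_force: [-0.1, 0.7, -0.2]
width: 11.5
```

```bash
python3 go.py 631.5 -282.5 80 2.4
```

```text
pos [513.8  35.6  78. ] t 8.95 w 11.5 F [-0.1  0.7 -0.2] j [ 0.01 -0.11  1.69 -0.    1.57 -0.04]
dp [ -1.5 102.5 323.3] rot [0.3 0.2 0.3]
```

move_arm:
  motion:
    - {"delta_rot": [0,0,0],"dp": [0,102,323],"claw": 0.0}
    - {"delta_rot": [0,0,0],"dp": [0,102,323],"claw": 0.0}
    - {"delta_rot": [0,0,0],"dp": [0,102,323],"claw": 0.0}
    - {"delta_rot": [0,0,0],"dp": [0,102,323],"claw": 0.0}
    - {"delta_rot": [0,0,0],"dp": [0,102,323],"claw": 0.0}

```text
t: 9.45
tool_pos: [600.4, -198.8, 78.2]
ee_rot: [0.486, 0.512, -0.49, 0.511]
contact_force: [0.3, 0.7, -0.7]
width: 11.5
```

```bash
python3 go.py 631.5 -282.5 50 2.4
```

```text
pos [ 600.4 -198.8   78.2] t 9.45 w 11.5 F [ 0.3  0.7 -0.7] j [-0.37  0.2   1.37 -0.    1.58 -0.42]
dp [28.2 27.3 85. ] rot [0.3 0.1 0.3]
```

move_arm:
  motion:
    - {"delta_rot": [0,0,0],"dp": [5,27,85],"claw": 0.0}
    - {"delta_rot": [0,0,0],"dp": [28,27,85],"claw": 0.0}
    - {"delta_rot": [0,0,0],"dp": [28,27,85],"claw": 0.0}
    - {"delta_rot": [0,0,0],"dp": [28,27,85],"claw": 0.0}
    - {"delta_rot": [0,0,0],"dp": [28,27,85],"claw": 0.0}

```text
t: 9.95
tool_pos: [631.7, -279.7, 52.7]
ee_rot: [0.487, 0.512, -0.489, 0.512]
contact_force: [0.1, 0.8, -0.4]
width: 11.8
```

```bash
python3 go.py 631.5 -282.5 8 2.4
python3 - <<'E'
from plant import cams
import cv2,numpy as np
c=cams.capture("wrist"); s=cams.capture("scene")
cv2.imwrite("pics/w7.png",c["img"][:,:,::-1]);b=cv2.resize(s["img"][130:260,200:360],(640,520));cv2.imwrite("pics/s7.png",b[:,:,::-1])
E
```

```text
pos [ 631.7 -279.7   52.7] t 9.95 w 11.8 F [ 0.1  0.8 -0.4] j [-0.46  0.37  1.22 -0.    1.56 -0.51]
dp [44.7 -0.2  2.7] rot [0.4 0.1 0.2]
```

View pics/w7.png

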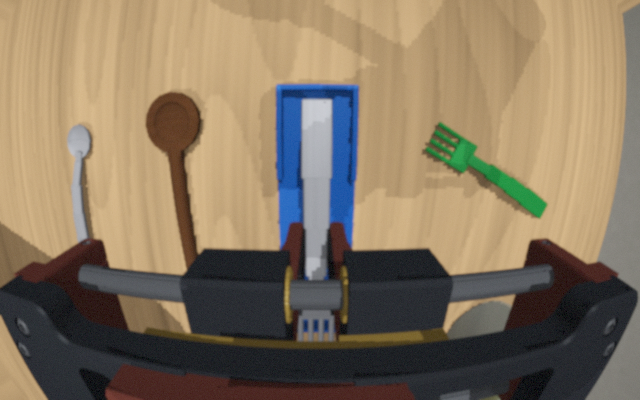

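View pics/s7.png

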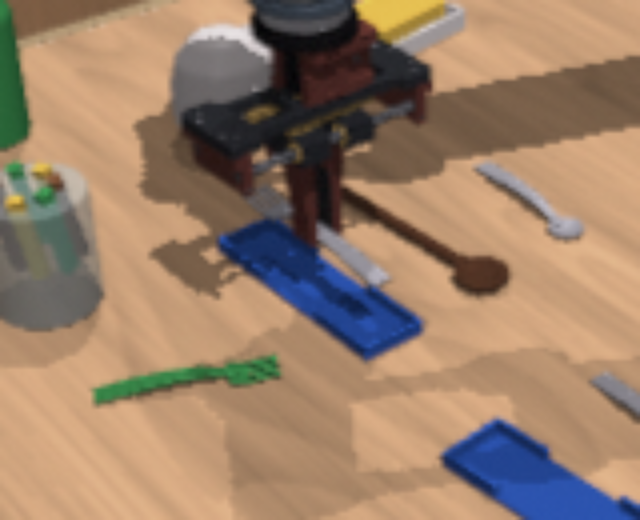

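The fork sits centred over the middle tray (handle end at 316,100 inside the rim from 278 to 357). I'll set it down.

move_arm:
  motion:
    - {"delta_rot": [0.4,0,0.2],"dp": [20,0,2],"claw": 0.0}
    - {"delta_rot": [0.4,0,0.2],"dp": [32,0,2],"claw": 0.0}
    - {"delta_rot": [0.4,0,0.2],"dp": [40,0,2],"claw": 0.0}
    - {"delta_rot": [0.4,0,0.2],"dp": [43,0,2],"claw": 0.0}
    - {"delta_rot": [0.4,0,0.2],"dp": [44,0,2],"claw": 0.0}

```text
t: 10.55
tool_pos: [632.0, -282.6, 9.2]
ee_rot: [0.489, 0.509, -0.49, 0.511]
contact_force: [0.1, 0.6, -0.3]
width: 11.9
```

```bash
python3 go.py 631.5 -282.5 7.5 2.4
```

```text
pos [ 632.  -282.6    9.2] t 10.55 w 11.9 F [ 0.1  0.6 -0.3] j [-0.47  0.39  1.26 -0.    1.48 -0.51]
dp [ 1.7 -0.5 -0.2] rot [-0.1  0.2 -0.1]
```

move_arm:
  motion:
    - {"delta_rot": [0,0,0],"dp": [1,0,0],"claw": 0.0}
    - {"delta_rot": [0,0,0],"dp": [1.5,0,0],"claw": 0.0}
    - {"delta_rot": [0,0,0],"dp": [1.5,0,0],"claw": 0.0}

```text
t: 10.85
tool_pos: [632.3, -283.1, 8.3]
ee_rot: [0.489, 0.508, -0.49, 0.511]
contact_force: [0.1, -0.7, -0.8]
width: 11.5
```

move_arm:
  motion:
    - {"delta_rot": [0,0,0],"dp": [0.5,0,0],"claw": 0.0}
    - {"delta_rot": [0,0,0],"dp": [0.5,0,0],"claw": 0.0}

```text
t: 11.05
tool_pos: [632.3, -283.2, 7.9]
ee_rot: [0.489, 0.508, -0.49, 0.512]
contact_force: [-0.5, 0.4, 0.9]
width: 12.0
```

move_arm:
  motion:
    - {"delta_rot": [0,0,0],"dp": [0,0,0],"claw": 0.2}
    - {"delta_rot": [0,0,0],"dp": [0,0,0],"claw": 0.4}
    - {"delta_rot": [0,0,0],"dp": [0,0,0],"claw": 0.4}
    - {"delta_rot": [0,0,0],"dp": [0,0,0],"claw": 0.4}
    - {"delta_rot": [0,0,0],"dp": [0,0,0],"claw": 0.4}

```text
t: 11.55
tool_pos: [632.0, -283.0, 7.1]
ee_rot: [0.489, 0.509, -0.49, 0.511]
contact_force: [-0.1, -0.0, -0.5]
width: 35.4
```

move_arm:
  motion:
    - {"delta_rot": [0,0,0],"dp": [-15,0,0],"claw": 0.4}
    - {"delta_rot": [0,0,0],"dp": [-50,0,0],"claw": 0.4}
    - {"delta_rot": [0,0,0],"dp": [-62,0,0],"claw": 0.5}
    - {"delta_rot": [0,0,0],"dp": [-62,0,0],"claw": 0.5}

```text
t: 11.95
tool_pos: [633.7, -283.6, 73.7]
ee_rot: [0.49, 0.506, -0.489, 0.514]
contact_force: [0.2, 0.5, 0.3]
width: 43.2
```

```bash
python3 go.py 544.5 1.2 65 -5.5
python3 - <<'E'
from plant import cams
import cv2,numpy as np
c=cams.capture("wrist"); cv2.imwrite("pics/w8.png",c["img"][:,:,::-1])
E
```

```text
pos [ 633.7 -283.6   73.7] t 11.95 w 43.2 F [0.2 0.5 0.3] j [-0.47  0.35  1.19 -0.    1.58 -0.51]
dp [   6.2  -77.7 -288.3] rot [ 7.8  0.4 -0.5]
```

View pics/w8.png

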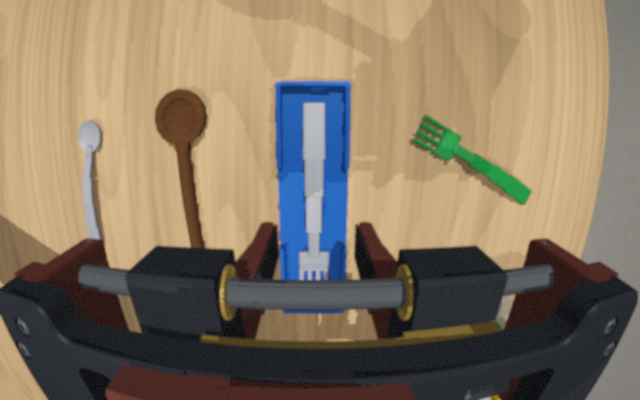

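The middle fork is in its tray (handle end at 314,103, tines at 314,275) and its neighbours haven't moved. Next is the short fork.

move_arm:
  motion:
    - {"delta_rot": [8,0.4,-0.5],"dp": [0,-78,-288],"claw": 0.6}
    - {"delta_rot": [8,0.4,-0.5],"dp": [0,-78,-288],"claw": 0.6}
    - {"delta_rot": [8,0.4,-0.5],"dp": [0,-78,-288],"claw": 0.6}
    - {"delta_rot": [8,0.4,-0.5],"dp": [0,-78,-288],"claw": 0.6}
    - {"delta_rot": [8,0.4,-0.5],"dp": [0,-78,-288],"claw": 0.6}

```text
t: 12.5
tool_pos: [555.0, -42.5, 66.2]
ee_rot: [-0.523, -0.478, 0.526, -0.471]
contact_force: [-0.0, -0.3, -0.6]
width: 52.4
```

```bash
python3 go.py 544.5 1.2 60 -5.5
```

```text
pos [555.  -42.5  66.2] t 12.5 w 52.4 F [-0.  -0.3 -0.6] j [-0.14  0.01  1.59  0.    1.55 -0.04]
dp [  6.5 -14.8 -42.4] rot [-0.2 -0.2  0.6]
```

move_arm:
  motion:
    - {"delta_rot": [0,0,0.5],"dp": [6,-15,-42],"claw": 0.6}
    - {"delta_rot": [0,0,0.5],"dp": [6,-15,-42],"claw": 0.6}
    - {"delta_rot": [0,0,0.5],"dp": [6,-15,-42],"claw": 0.6}
    - {"delta_rot": [0,0,0.5],"dp": [6,-15,-42],"claw": 0.6}

```text
t: 12.9
tool_pos: [546.0, -2.0, 61.8]
ee_rot: [0.525, 0.475, -0.524, 0.474]
contact_force: [-0.5, -0.8, -0.2]
width: 52.6
```

```bash
python3 go.py 544.5 1.2 4.5 -5.5
python3 - <<'E'
from plant import cams
import cv2,numpy as np
c=cams.capture("wrist"); cv2.imwrite("pics/w9.png",c["img"][:,:,::-1])
E
```

```text
pos [546.   -2.   61.8] t 12.9 w 52.6 F [-0.5 -0.8 -0.2] j [-0.07 -0.03  1.64  0.    1.53  0.03]
dp [57.3 -1.8 -2.9] rot [-0.2 -0.1 -0. ]
```

View pics/w9.png

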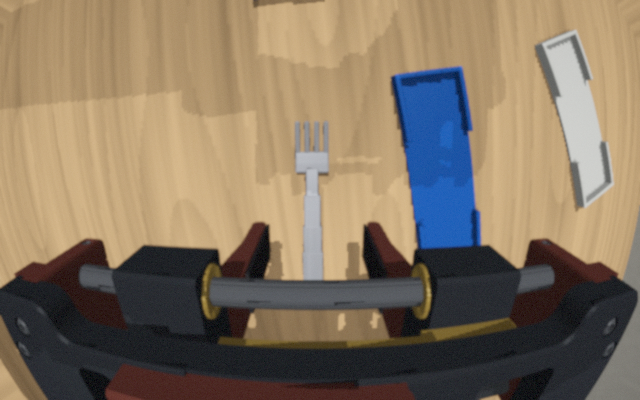

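The short steel fork (tines at 312,130) is centred between the fingers. The white tray at (580,120) and the blue short tray at (437,160) are clearly told apart. I'll descend.

move_arm:
  motion:
    - {"delta_rot": [0,0,0],"dp": [25,-1,-2],"claw": 0.6}
    - {"delta_rot": [0,0,0],"dp": [42,-1,-2],"claw": 0.6}
    - {"delta_rot": [0,0,0],"dp": [52,-1,-2],"claw": 0.6}
    - {"delta_rot": [0,0,0],"dp": [56,-1,-2],"claw": 0.6}
    - {"delta_rot": [0,0,0],"dp": [56,-1,-2],"claw": 0.6}

```text
t: 13.45
tool_pos: [545.4, 0.6, 6.3]
ee_rot: [0.525, 0.475, -0.523, 0.474]
contact_force: [0.2, -0.3, 0.8]
width: 52.7
```

```bash
python3 go.py 544.5 1.2 4.5 -5.5
```

```text
pos [545.4   0.6   6.3] t 13.45 w 52.7 F [ 0.2 -0.3  0.8] j [-0.06  0.01  1.7   0.    1.43  0.04]
dp [ 1.8 -0.9 -0.5] rot [-0.2 -0.2 -0. ]
```

move_arm:
  motion:
    - {"delta_rot": [0,0,0],"dp": [1,0,0],"claw": 0.3}
    - {"delta_rot": [0,0,0],"dp": [1,0,0],"claw": 0.0}
    - {"delta_rot": [0,0,0],"dp": [1,0,0],"claw": 0.0}
    - {"delta_rot": [0,0,0],"dp": [1,0,0],"claw": 0.0}
    - {"delta_rot": [0,0,0],"dp": [1,0,0],"claw": 0.0}
  force: 25

```text
t: 13.95
tool_pos: [545.5, 1.3, 5.9]
ee_rot: [0.525, 0.475, -0.523, 0.474]
contact_force: [-0.5, 0.1, 0.4]
width: 16.1
```

move_arm:
  motion:
    - {"delta_rot": [0,0,0],"dp": [0,0,0],"claw": 0.0}
    - {"delta_rot": [0,0,0],"dp": [0,0,0],"claw": 0.0}
    - {"delta_rot": [0,0,0],"dp": [0,0,0],"claw": 0.0}

```text
t: 14.25
tool_pos: [545.4, 1.3, 5.8]
ee_rot: [0.525, 0.475, -0.523, 0.474]
contact_force: [-0.3, 0.2, 1.8]
width: 11.5
```

move_arm:
  motion:
    - {"delta_rot": [0,0,0],"dp": [-20,0,0],"claw": 0.0}
    - {"delta_rot": [0,0,0],"dp": [-45,0,0],"claw": 0.0}
    - {"delta_rot": [0,0,0],"dp": [-45,0,0],"claw": 0.0}
    - {"delta_rot": [0,0,0],"dp": [-45,0,0],"claw": 0.0}

```text
t: 14.65
tool_pos: [545.6, 1.1, 50.5]
ee_rot: [0.526, 0.475, -0.523, 0.474]
contact_force: [-0.6, 0.7, -0.5]
width: 11.6
```

```bash
python3 go.py 646 16.5 50 6.5
```

```text
pos [545.6   1.1  50.5] t 14.65 w 11.6 F [-0.6  0.7 -0.5] j [-0.06 -0.02  1.65  0.    1.51  0.04]
dp [  0.8  98.4 -25.3] rot [-12.2  -0.2  -0.2]
```

move_arm:
  motion:
    - {"delta_rot": [-12,0,0],"dp": [0,98,-25],"claw": 0.0}
    - {"delta_rot": [-12,0,0],"dp": [0,98,-25],"claw": 0.0}
    - {"delta_rot": [-12,0,0],"dp": [0,98,-25],"claw": 0.0}
    - {"delta_rot": [-12,0,0],"dp": [0,98,-25],"claw": 0.0}
    - {"delta_rot": [-12,0,0],"dp": [0,98,-25],"claw": 0.0}

```text
t: 15.15
tool_pos: [644.1, 16.2, 49.9]
ee_rot: [0.473, 0.527, -0.471, 0.526]
contact_force: [0.3, -0.6, -0.2]
width: 11.9
```

```bash
python3 go.py 646 16.5 8.8 6.5
python3 - <<'E'
from plant import cams
import cv2,numpy as np
c=cams.capture("wrist"); cv2.imwrite("pics/w10.png",c["img"][:,:,::-1])
E
```

```text
pos [644.1  16.2  49.9] t 15.15 w 11.9 F [ 0.3 -0.6 -0.2] j [-0.03  0.24  1.37  0.    1.53 -0.14]
dp [41.1  1.9  0. ] rot [-0.2 -0.2 -0. ]
```

View pics/w10.png

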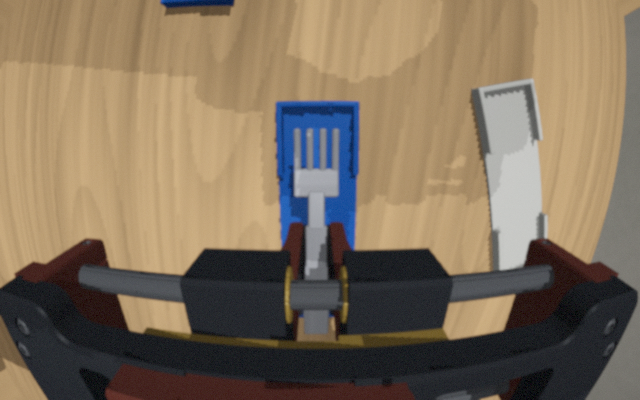

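The short fork is aligned over the short blue tray: tines at (316,135), rim from 277 to 358. I'll lower it.

move_arm:
  motion:
    - {"delta_rot": [0,0,0],"dp": [18,1,0],"claw": 0.0}
    - {"delta_rot": [0,0,0],"dp": [30,1,0],"claw": 0.0}
    - {"delta_rot": [0,0,0],"dp": [37,1,0],"claw": 0.0}
    - {"delta_rot": [0,0,0],"dp": [40,1,0],"claw": 0.0}
    - {"delta_rot": [0,0,0],"dp": [40,1,0],"claw": 0.0}

```text
t: 15.7
tool_pos: [645.9, 16.5, 10.7]
ee_rot: [0.473, 0.527, -0.471, 0.526]
contact_force: [-0.0, 0.8, -0.6]
width: 11.5
```

```bash
python3 go.py 646 16.5 8.8 6.5
```

```text
pos [645.9  16.5  10.7] t 15.7 w 11.5 F [-0.   0.8 -0.6] j [-0.03  0.27  1.41  0.    1.46 -0.14]
dp [ 1.9  0.1 -0. ] rot [-0.2 -0.2 -0.1]
```

move_arm:
  motion:
    - {"delta_rot": [0,0,0],"dp": [1,0,0],"claw": 0.0}
    - {"delta_rot": [0,0,0],"dp": [2,0,0],"claw": 0.0}
    - {"delta_rot": [0,0,0],"dp": [2,0,0],"claw": 0.0}
    - {"delta_rot": [0,0,0],"dp": [2,0,0],"claw": 0.0}

```text
t: 16.1
tool_pos: [646.5, 16.5, 9.0]
ee_rot: [0.473, 0.527, -0.47, 0.527]
contact_force: [-0.2, 0.2, -0.6]
width: 11.4
```

move_arm:
  motion:
    - {"delta_rot": [0,0,0],"dp": [0.5,0,0],"claw": 0.0}
    - {"delta_rot": [0,0,0],"dp": [0.5,0,0],"claw": 0.0}

```text
t: 16.3
tool_pos: [646.6, 16.5, 8.8]
ee_rot: [0.473, 0.527, -0.47, 0.527]
contact_force: [-0.8, -0.2, 1.7]
width: 11.5
```

move_arm:
  motion:
    - {"delta_rot": [0,0,0],"dp": [0,0,0],"claw": 0.2}
    - {"delta_rot": [0,0,0],"dp": [0,0,0],"claw": 0.4}
    - {"delta_rot": [0,0,0],"dp": [0,0,0],"claw": 0.4}
    - {"delta_rot": [0,0,0],"dp": [0,0,0],"claw": 0.4}
    - {"delta_rot": [0,0,0],"dp": [0,0,0],"claw": 0.4}

```text
t: 16.8
tool_pos: [646.3, 16.5, 8.2]
ee_rot: [0.473, 0.527, -0.471, 0.527]
contact_force: [0.5, 0.6, -1.1]
width: 34.9
```

move_arm:
  motion:
    - {"delta_rot": [0,0,0],"dp": [-15,0,0],"claw": 0.4}
    - {"delta_rot": [0,0,0],"dp": [-50,0,0],"claw": 0.4}
    - {"delta_rot": [0,0,0],"dp": [-100,0,0],"claw": 0.5}
    - {"delta_rot": [0,0,0],"dp": [-130,0,0],"claw": 0.5}
    - {"delta_rot": [0,0,0],"dp": [-130,0,0],"claw": 0.5}

```text
t: 17.3
tool_pos: [648.9, 16.1, 147.2]
ee_rot: [0.476, 0.524, -0.468, 0.53]
contact_force: [-0.2, 0.3, 0.2]
width: 43.7
```

```bash
python3 go.py 646 16.5 140 6.5
python3 - <<'E'
from plant import cams
import cv2,numpy as np
for n in("wrist","scene","side"):
    c=cams.capture(n); np.savez(f"pics/{n}_end.npz",**c); cv2.imwrite(f"pics/{n}_end.png",c["img"][:,:,::-1])
    if n=="scene": cv2.imwrite("pics/sc_end.png",cv2.resize(c["img"][150:340,230:510],(800,543),interpolation=cv2.INTER_CUBIC)[:,:,::-1])
    if n=="side": cv2.imwrite("pics/sd_end.png",cv2.resize(c["img"][130:390,160:440],(646,600),interpolation=cv2.INTER_CUBIC)[:,:,::-1])
E
```

```text
pos [648.9  16.1 147.2] t 17.3 w 43.7 F [-0.2  0.3  0.2] j [-0.03  0.21  1.24  0.    1.68 -0.14]
dp [ 7.1 -2.9 -0.7] rot [-0.2 -0.1 -0.8]
```

View pics/wrist_end.png

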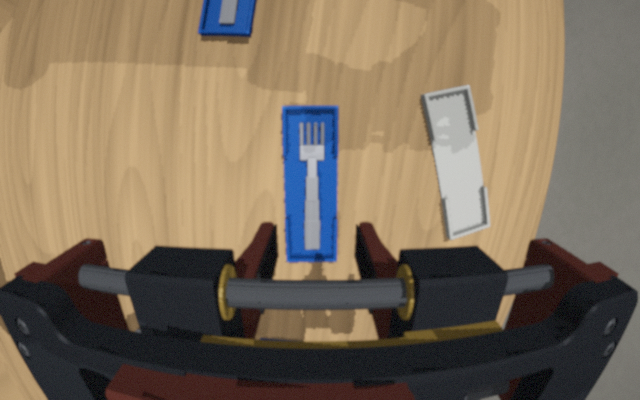

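View pics/sc_end.png

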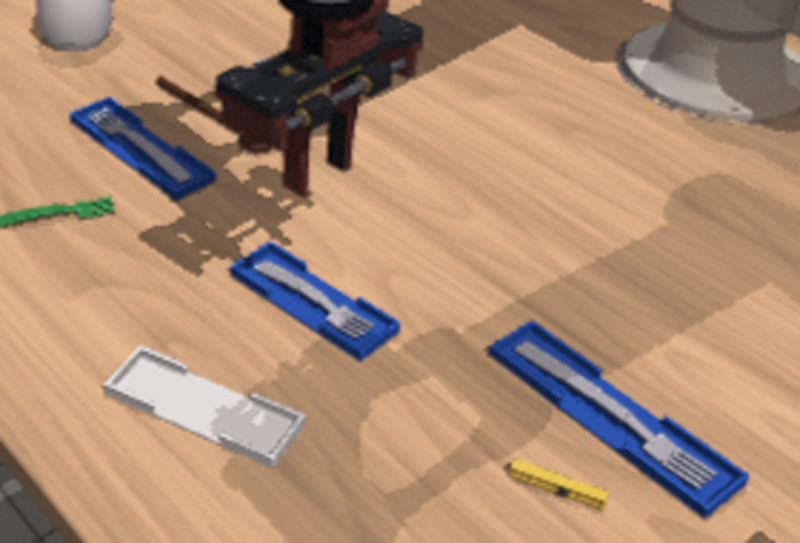

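View pics/sd_end.png

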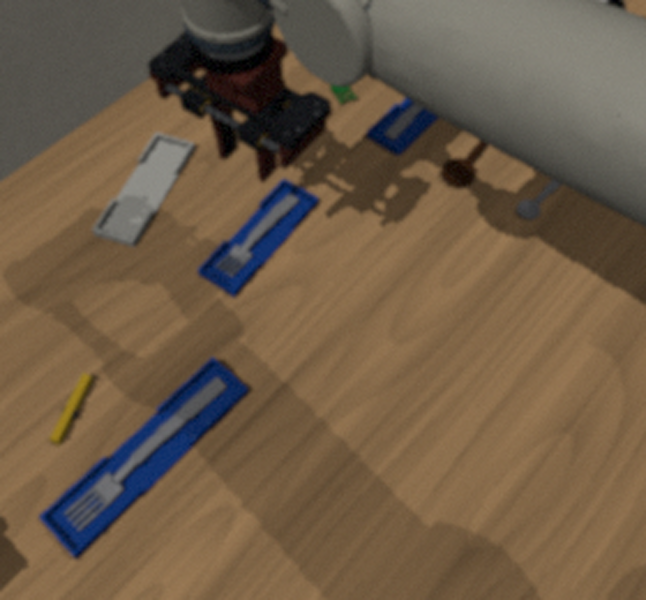

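All three forks lie flat inside their own trays: scene crop (130,145), (315,300) and (620,415). The clothespin, spoons and decoys look unmoved. I'll hand it in.

```bash
python3 - <<'E'
from plant import robot
print(robot.close_job())
E
```

```text
the job is handed in; nothing more can be done
None
```

I put all three steel forks away in order (long, middle, short), each set down in the blue tray of its own size. The job was handed in at about 17.5 s on the robot's clock.

- **Final pictures:** in the scene view all three forks lie flat, right way up and inside the rims. The wrist and side views agree where they show them; the arm partly hid the middle tray in the side view. The gripper was open and about 147 mm above the worktop.
- **Bystanders:** the clothespin, wooden spoon, teaspoon, salt pig, green fork and white tray look untouched. I judged this by eye and did not re-measure their positions. The spoons and salt pig were partly hidden or cropped in the last views.
- **Grip and force:** the handles measured 11.3–11.8 mm in the jaws against the stated 12 mm. External force readings stayed at or below about 2 N.
- **One small disagreement:** the long fork was released with the tool reading about 4 mm above its gripping height, while the tray floor is only 3 mm up. It may have settled by up to 1 mm. I lowered the other two until the readings matched the floor height.

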